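Hang the tall wash cup on the long drip peg

TASK

Two rinsed aluminium wash cups, a tall one and a short one, stand mouth-down on the pit table. Hang the tall cup, still mouth-down, on the longer of the two leaning drip pegs: lower it gently along the peg until it is fully home, with the inside of its base resting on the peg's tip, let go and leave it hanging there to drain. Leave the short cup where it stands.

Things in the scene. Friction and masses are not known exactly. Their poses are not given: they have to be found in the camera images.
- tall_cup_mid (a point): Centre of the tall loose cup: round, straight-walled aluminium, standing mouth-down on the table; 82 mm high, 54 mm outside and 49 mm inside diameter, thin rolled lip at the mouth, about 95 g. z axis runs from mouth to closed end (up at the start). Mouth 41 mm below this point, inside of the closed end 35 mm above it (so fully home it is 35 mm back from the peg's tip).
- long_stand_peg_tip (a point): Tip of the longer drip peg: fixed, white plastic, round, 105 mm long, tapering from 32 mm diameter at the foot to 21 mm at the blunt tip. It leans 25 deg from vertical, roughly towards the robot's left (+y), over a fixed black drip tray (120 x 110 mm, rim 10 mm high). Origin on the axis at the tip's end, 101 mm above the table; z axis along the peg from foot to tip, y axis level.
- short_cup_mid (a point): Centre (half-way up) of the short cup, which must stay: loose, same aluminium and diameter (54 mm) as the tall one but only 50 mm high, standing mouth-down on the table. z axis up, to the closed end.
- short_stand_peg_tip (a point): Tip of the shorter drip peg, not to be used: same shape, lean and tray as the other, but the peg is only 68 mm long (tip about 68 mm above the table). Axes as for the longer peg.
Not all that is in view belongs to the job. Leave any yellow look-alike of the part that bears tall_cup_mid alone. Leave any yellow look-alike of the part that bears long_stand_peg_tip alone.

How it is judged (in metres and radians):
On the way:
1. the tall cup has been lifted well clear of the table (height (world z) of tall_cup_mid above 0.11 m), for 0.1 s.
At the end, for the whole second after the job is handed in: The tall cup hangs mouth-down over the longer peg, fully home (its centre 26 to 45 mm back from the tip along the peg, within 22 mm of the peg's axis each way, axes within 17 degrees), at rest; the short cup is within 20 mm of where it began (z of tall_cup_mid in the frame of long_stand_peg_tip between -0.045 and -0.026 m and x of tall_cup_mid in the frame of long_stand_peg_tip between -0.022 and 0.022 m and y of tall_cup_mid in the frame of long_stand_peg_tip between -0.022 and 0.022 m and angle between the z axis of tall_cup_mid and the z axis of long_stand_peg_tip, either way round below 0.3 rad and linear speed of tall_cup below 0.02 m/s and distance of short_cup_mid from where it was at the start of the episode below 0.02 m); the robot touches nothing.
It fails at once if the short cup is pushed away by more than 30 mm or lifted (distance of short_cup_mid from where it was at the start of the episode above 0.03 m).
It fails at once if the tall cup is dropped or slammed onto the long peg (faster than 0.5 m/s while over it) (horizontal distance between tall_cup_mid and long_stand_peg_tip below 0.04 m and z of tall_cup_mid in the frame of long_stand_peg_tip below 0.03 m and linear speed of tall_cup above 0.5 m/s).
It also fails if it takes over 40 s, if anything falls off the work surface, if the arm or the gripper's body presses on something with over 40 N, if the wrist force passes 120 N, or if a joint passes its speed limit or range.

ROBOT

A 7-joint arm with a two-finger parallel gripper is mounted at the origin on the work surface. World frame = base frame: x ahead of the robot, y to its left, z up, the work surface at z = 0. Lengths are in m, angles in degrees, forces in N, time in s.
With the tool pointing down it reaches from about 0.425 to 0.925 m from the base axis. Payload 6.8 kg.
Tool frame: the origin (TCP) lies midway between the tips of the shut fingers; the grasp point (between the pads) lies 19 mm behind it; z points along the fingers, y is the line along which they close (so a half turn about z gives the same grasp; the last joint's range is limited). The gripper opens to 88 mm and grips with 3 to 60 N. Pads are 20 mm wide; open, the fingers measure 115 mm over their backs; the gripper's body (75 mm by 178 mm) begins 61 mm behind the grasp point.
Start: joints at [66.515, 27.33, 1.283, 89.118, -0.659, 63.558, -4.761], TCP at [0.201, -0.645, 0.223] pointing down, gripper open.
Joint ranges: [-169.35, 169.35], [-19.33, 120.38], [-80.79, 83.38], [13.8, 139.57], [-78.32, 258.32], [9.67, 109.79], [-169.56, 169.56]. Speed limits (degrees/s): [136.94, 136.94, 180, 180, 180, 180, 180].

INTERFACE

Orientations are given as a 3x3 rotation matrix whose columns are the frame's x, y, z axes.
In Python, from bench import * gives the robot as it stands. The module is installed in compiled form; this text tells all that it offers.
- The arm moves only by the tool apply_moves, never from a script. Its argument "rows" is a list of rows, each an object of numbers: "gripper": the opening, from 0 (shut) to 1 (fully open); "x", "y", "z": the shift along the tool's x, y, z in cm; "spin": the turn about the tool's z in degrees. In form: [{"gripper": .., "x": .., "y": .., "z": .., "spin": ..}, ...]. A call has 1 to 20 rows; each row is the pose to reach, as a shift and turn from the pose commanded when the call began, along the tool's axes at that moment; what a row does not reach only later rows make up. A row lasts 1/12 s, in which the tool goes at most 41.7 mm and 7.16 degrees, less where a joint would pass 70% of its speed; a pose out of reach is approached as far as the arm can. A call with a gripper value outside its range is refused whole. The fingers move at their own pace and stop on an object; "grip_force" is the grip in N (left out, the last holds). Time passes only in rows, so rows that repeat a pose let the fingers close. It gives the time, the measured TCP pose, the force, the opening and the grip force at its end, in the units of the state.
- observe(): the state, without advancing time (a new reading comes with each control period).
- camera(name): name is "scene" or "top" or "wrist"; returns a dict with "color" (420x560x3 uint8, red, green, blue), "K" (3x3 intrinsics, pixels), "view" (4x4, takes a point from world to camera coordinates); the wrist camera has in their place "hand_eye" (4x4, takes a point from camera to tool coordinates, whose origin is the TCP and whose axes are the flange's). Camera axes: x right, y down, z forward; pixel columns grow to the right and rows downward; lengths in m; the calibration is good to about 2 mm. A picture is of the moment at which its call begins: read the wrist's pose just before it. There is no depth.
- hand_in(): hands the job in; it is judged then, once.
The state is a dict: "clock": time; "joints": joint angles; "joint_vel": joint speeds; "tau": joint torques, N m; "eef_pos": TCP position; "ee_rot": TCP orientation; "contact_force": force on the tool from outside, world axes, zero at the start; "torque": the same for the moment, N m; "width": opening from 0.0 (shut) to 1.0 (fully open); "finger_force": force on a finger pad.
Only numpy, scipy, OpenCV 4.12 (cv2) and the standard library are available. Lean on these libraries where they do the work, as an engineer would, in place of code of your own. Each camera call takes 0.05 s, during which the arm holds its last target. There are 200 camera calls.

## Working session

There is one attempt and no reset: what is moved stays moved. The work goes in short steps, Python scripts to look and compute and a tool call to move; the robot and the scene stay as the last step left them, time stands still between calls to the robot, and variables do not carry over. Pictures are saved under pics/ and viewed, at most 10 in all, crops included, and the job is handed in when it is done.

Besides the shell and the picture viewer there is one more tool, called after ">>>" in YAML: its name, and indented under it one key for each argument. apply_moves: Moves the arm, as the interface text tells. Its arguments: {"type":"object","properties":{"rows":{"type":"array","items":{"type":"object","properties":{"gripper":{"type":"number"},"x":{"type":"number"},"y":{"type":"number"},"z":{"type":"number"},"spin":{"type":"number"}}}},"grip_force":{"type":"number"}},"required":["rows"]}

```bash
mkdir -p pics
python3 - <<'E'
from bench import *
import cv2,numpy as np
s=observe();print(s['clock'],s['eef_pos'],s['ee_rot'],s['width'])
for n in ["scene","top"]:
    c=camera(n);cv2.imwrite(f"pics/{n}0.png",c["color"][:,:,::-1]);np.savez(f"{n}0.npz",**c);print(n,c["K"],c["view"])
E
```

```text
0.0 [ 0.20044221 -0.64393335  0.22173745] [[ 9.54803528e-01  2.97236961e-01 -6.42250563e-04]
 [ 2.97237628e-01 -9.54802135e-01  1.63579651e-03]
 [-1.27003026e-04 -1.75276531e-03 -9.99998456e-01]] 0.9997960994784417
scene [[530.81108085   0.         273.8492454 ]
 [  0.         530.81108085 204.55637053]
 [  0.           0.           1.        ]] [[ 0.34562548  0.93825269 -0.01499694 -0.13630424]
 [ 0.75486804 -0.28749448 -0.58950926 -0.30034771]
 [-0.55742019  0.19242871 -0.80762239  1.65359151]
 [ 0.          0.          0.          1.        ]]
top [[483.87911718   0.         281.21819376]
 [  0.         483.87911718 208.35435882]
 [  0.           0.           1.        ]] [[-0.02073898 -0.9995491   0.02171393 -0.02435455]
 [-0.9928626   0.0180392  -0.11789165  0.45497445]
 [ 0.11744679 -0.02400391 -0.99278903  1.27662082]
 [ 0.          0.          0.          1.        ]]
```

View pics/scene0.png

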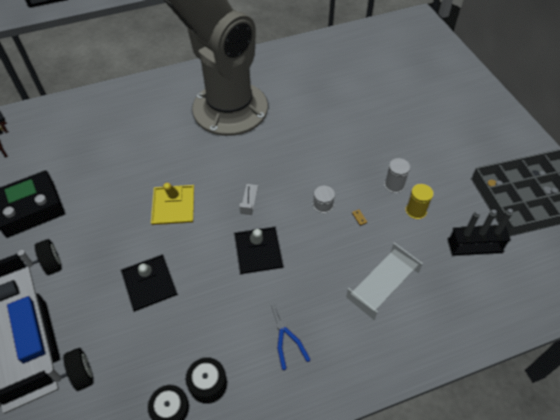

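View pics/top0.png

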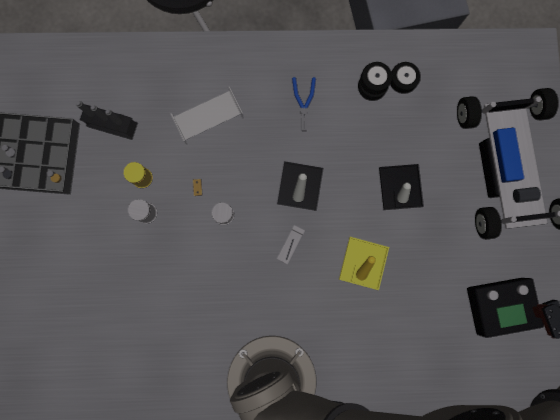

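Both views show the tall cup (top view 141,210; scene 398,172), the short cup (222,213; 324,198), and two black trays with white pegs (300,185 and 403,192). I'm enlarging these areas.

Run:
```python
import cv2,numpy as np
a=np.load("scene0.npz")["color"];b=np.load("top0.npz")["color"]
def crop(i,u,v,r=30):
    c=cv2.resize(i[v-r:v+r,u-r:u+r],(266,266),interpolation=cv2.INTER_CUBIC)
    c=np.clip(c*1.5,0,255).astype(np.uint8)
    for k in range(0,60,10):
        cv2.putText(c,str(u-r+k),(int(k*4.43),8),0,.3,(0,255,0));cv2.putText(c,str(v-r+k),(0,int(k*4.43)+4),0,.3,(0,255,0))
        c[::4,int(k*4.43)]=(0,160,0);c[int(k*4.43),::4]=(0,160,0)
    return c
m=np.vstack([np.hstack([crop(a,398,175),crop(a,258,245),crop(a,150,278)]),np.hstack([crop(b,141,210),crop(b,300,185),crop(b,402,188)])])
cv2.imwrite("pics/m.png",m[:,:,::-1])
```

```text
(no output)
```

View pics/m.png

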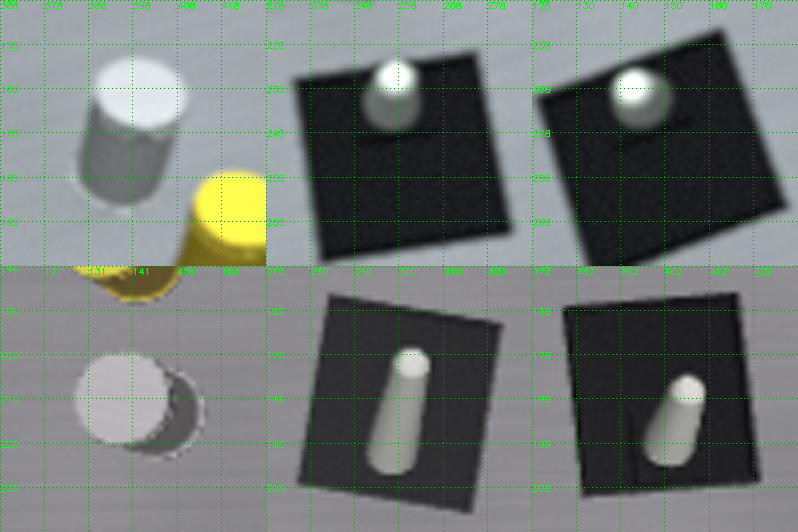

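Mosaic: the tall cup's closed end is centred at scene (399.8,166.0) and top (138.3,210.0). The longer peg's tip is at scene (257.6,232.4) and top (302.7,176.7), with its foot at top (298.2,196.8). The other peg is visibly shorter, with its tip at scene (142.6,267.2) and top (407,186).

```bash
cat > h.py <<'E'
import numpy as np,cv2
A=np.load("scene0.npz");B=np.load("top0.npz")
def tri(pa,pb):
    X=cv2.triangulatePoints(A["K"]@A["view"][:3],B["K"]@B["view"][:3],np.array(pa,float).reshape(2,1),np.array(pb,float).reshape(2,1));return (X[:3]/X[3]).ravel()
def onz(C,p,z):
    R,t=C["view"][:3,:3],C["view"][:3,3];c=-R.T@t;d=R.T@np.linalg.inv(C["K"])@[*p,1];return c+d*(z-c[2])/d[2]
def proj(C,X):
    q=C["K"]@(C["view"]@[*X,1])[:3];return q[:2]/q[2]
E
python3 - <<'E'
from h import *
np.set_printoptions(precision=4,suppress=True)
for n,a,b,z in [("cup",(399.8,166),(138.3,210),.082),("long",(257.6,232.4),(302.7,176.7),.101),("short",(142.6,267.2),(407,186),.068)]:
    print(n,tri(a,b),onz(A,a,z),onz(B,b,z))
print("foot",onz(B,(298.2,196.8),.01),"sc",onz(B,(222,213),.05))
# tray corners, from top crop and scene crop
for C,ps in ((B,[(270+(x-266)/4.43,155+(y-266)/4.43) for x,y in((331,294),(502,324),(472,513),(298,483))]),(A,[(228+(x-266)/4.43,215+y/4.43) for x,y in((295,78),(477,52),(512,232),(322,260))])):
    P=np.array([onz(C,p,.01) for p in ps]);print(P[:,:2],P.mean(0),np.linalg.norm(P-np.roll(P,1,0),axis=1))
# yellow cup top
print("yel",onz(A,(368+235/4.43,145+208/4.43),.082))
E
```

```text
cup [0.4509 0.3357 0.0772] [0.4542 0.3329 0.082 ] [0.4503 0.3345 0.082 ]
long [ 0.5272 -0.0886  0.0963] [ 0.5302 -0.0895  0.101 ] [ 0.5264 -0.0882  0.101 ]
short [ 0.5034 -0.3677  0.0639] [ 0.5055 -0.3682  0.068 ] [ 0.5029 -0.3654  0.068 ]
foot [ 0.4875 -0.0808  0.01  ] sc [0.4422 0.1238 0.05  ]
[[ 0.5871 -0.0459]
 [ 0.5663 -0.1521]
 [ 0.4481 -0.1299]
 [ 0.4687 -0.023 ]] [ 0.5175 -0.0877  0.01  ] [0.1206 0.1083 0.1203 0.1089]
[[ 0.4523 -0.1292]
 [ 0.4729 -0.0238]
 [ 0.5924 -0.0474]
 [ 0.5718 -0.1517]] [ 0.5223 -0.088   0.01  ] [0.1216 0.1073 0.1218 0.1063]
yel [0.5498 0.3421 0.082 ]
```

>>> apply_moves:
  rows:
    - {"x": 46, "y": -27, "spin": 28, "gripper": 1}
    - {"x": 46, "y": -27, "spin": 28, "gripper": 1}
    - {"x": 46, "y": -27, "spin": 28, "gripper": 1}
    - {"x": 46, "y": -27, "spin": 28, "gripper": 1}
    - {"x": 46, "y": -27, "spin": 28, "gripper": 1}
    - {"x": 46, "y": -27, "spin": 28, "gripper": 1}
    - {"x": 46, "y": -27, "spin": 28, "gripper": 1}
    - {"x": 46, "y": -27, "spin": 28, "gripper": 1}
    - {"x": 46, "y": -27, "spin": 28, "gripper": 1}
    - {"x": 46, "y": -27, "spin": 28, "gripper": 1}
    - {"x": 46, "y": -27, "spin": 28, "gripper": 1}
    - {"x": 46, "y": -27, "spin": 28, "gripper": 1}
    - {"x": 46, "y": -27, "spin": 28, "gripper": 1}
    - {"x": 53, "y": -86, "spin": 28, "gripper": 1}
    - {"x": 53, "y": -86, "spin": 28, "gripper": 1}
    - {"x": 53, "y": -86, "spin": 28, "gripper": 1}
    - {"x": 53, "y": -86, "spin": 28, "gripper": 1}
    - {"x": 53, "y": -86, "spin": 28, "gripper": 1}
    - {"x": 53, "y": -86, "spin": 28, "gripper": 1}
    - {"x": 53, "y": -86, "spin": 28, "gripper": 1}

```text
invalid input
```

>>> apply_moves:
  rows:
    - {"gripper": 1, "x": 46, "y": -27, "z": 0, "spin": 28}
    - {"gripper": 1, "x": 46, "y": -27, "z": 0, "spin": 28}
    - {"gripper": 1, "x": 46, "y": -27, "z": 0, "spin": 28}
    - {"gripper": 1, "x": 46, "y": -27, "z": 0, "spin": 28}
    - {"gripper": 1, "x": 46, "y": -27, "z": 0, "spin": 28}
    - {"gripper": 1, "x": 46, "y": -27, "z": 0, "spin": 28}
    - {"gripper": 1, "x": 46, "y": -27, "z": 0, "spin": 28}
    - {"gripper": 1, "x": 46, "y": -27, "z": 0, "spin": 28}
    - {"gripper": 1, "x": 46, "y": -27, "z": 0, "spin": 28}
    - {"gripper": 1, "x": 46, "y": -27, "z": 0, "spin": 28}
    - {"gripper": 1, "x": 46, "y": -27, "z": 0, "spin": 28}
    - {"gripper": 1, "x": 46, "y": -27, "z": 0, "spin": 28}
    - {"gripper": 1, "x": 46, "y": -27, "z": 0, "spin": 28}
    - {"gripper": 1, "x": 46, "y": -27, "z": 0, "spin": 28}

```text
clock: 1.27
eef_pos: [0.5647, -0.2412, 0.2222]
ee_rot: [[0.985, -0.175, 0.002], [-0.175, -0.985, 0.004], [0.001, -0.005, -1.0]]
contact_force: [-0.6, 0.9, 0.4]
width: 1.003
finger_force: 0.0
```

>>> apply_moves:
  rows:
    - {"gripper": 1, "x": -9, "y": -13.7, "z": 0, "spin": 0}
    - {"gripper": 1, "x": -9, "y": -13.7, "z": 0, "spin": 0}
    - {"gripper": 1, "x": -9, "y": -13.7, "z": 0, "spin": 0}
    - {"gripper": 1, "x": -9, "y": -13.7, "z": 0, "spin": 0}
    - {"gripper": 1, "x": -9, "y": -13.7, "z": 0, "spin": 0}
    - {"gripper": 1, "x": -9, "y": -13.7, "z": 0, "spin": 0}
    - {"gripper": 1, "x": -9, "y": -13.7, "z": 0, "spin": 0}

```text
clock: 1.85
eef_pos: [0.4967, -0.0995, 0.2227]
ee_rot: [[0.983, -0.186, 0.0], [-0.186, -0.983, -0.001], [0.0, 0.001, -1.0]]
contact_force: [0.5, 0.5, 0.5]
width: 1.001
finger_force: 0.0
```

```bash
cat >> h.py <<'E'
class W(dict): pass
def wrist(n):
    from bench import observe,camera
    s=observe();c=camera("wrist");T=np.eye(4);T[:3,:3]=s["ee_rot"];T[:3,3]=s["eef_pos"]
    d={"K":c["K"],"view":np.linalg.inv(T@c["hand_eye"]),"color":c["color"]};np.savez(n+".npz",**d)
    cv2.imwrite(f"pics/{n}.png",c["color"][:,:,::-1]);print(s["eef_pos"],s["clock"]);return d
E
python3 - <<'E'
from h import *
w=wrist("w1")
for X in [(.528,-.0887,.101),(.484,-.080,.006)]: print(proj(w,X))
E
```

```text
[ 0.49669126 -0.09947467  0.22270282] 1.85
[257.51840016 166.47559603]
[262.5251864  189.35414979]
```

View pics/w1.png

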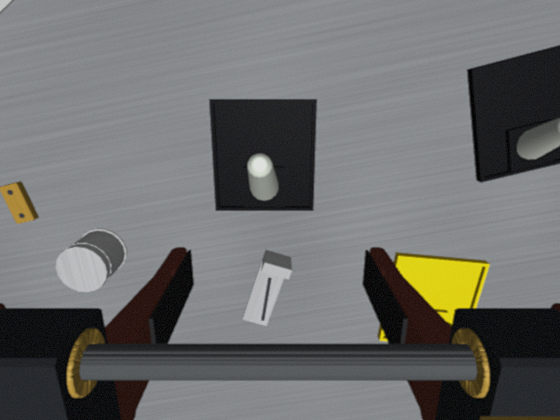

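The longer peg's tip is at (260,165) in the wrist view, against a predicted (257.5,166.5), so the estimate is good to about 2 mm. The tray edges are parallel to the image columns, so the yaw is right as well. Next I'm going to the cup.

>>> apply_moves:
  rows:
    - {"gripper": 1, "x": -12.4, "y": -41.8, "z": 0, "spin": 0}
    - {"gripper": 1, "x": -12.4, "y": -41.8, "z": 0, "spin": 0}
    - {"gripper": 1, "x": -12.4, "y": -41.8, "z": 0, "spin": 0}
    - {"gripper": 1, "x": -12.4, "y": -41.8, "z": 0, "spin": 0}
    - {"gripper": 1, "x": -12.4, "y": -41.8, "z": 0, "spin": 0}
    - {"gripper": 1, "x": -12.4, "y": -41.8, "z": 0, "spin": 0}
    - {"gripper": 1, "x": -12.4, "y": -41.8, "z": 0, "spin": 0}
    - {"gripper": 1, "x": -12.4, "y": -41.8, "z": 0, "spin": 0}
    - {"gripper": 1, "x": -12.4, "y": -41.8, "z": 0, "spin": 0}
    - {"gripper": 1, "x": -12.4, "y": -41.8, "z": 0, "spin": 0}
    - {"gripper": 1, "x": -12.4, "y": -41.8, "z": 0, "spin": 0}
    - {"gripper": 1, "x": -12.4, "y": -41.8, "z": 0, "spin": 0}
    - {"gripper": 1, "x": -12.4, "y": -41.8, "z": 0, "spin": 0}
    - {"gripper": 1, "x": -12.4, "y": -41.8, "z": 0, "spin": 0}
    - {"gripper": 1, "x": -12.4, "y": -41.8, "z": 0, "spin": 0}

```text
clock: 3.15
eef_pos: [0.4538, 0.3328, 0.2223]
ee_rot: [[0.982, -0.19, -0.0], [-0.19, -0.982, -0.001], [0.0, 0.001, -1.0]]
contact_force: [-0.3, -0.3, -0.0]
width: 0.997
finger_force: 0.0
```

Run:
```python
from h import *
from bench import observe
print(onz(np.load("w1.npz"),(260,165),.101)); print(observe()["ee_rot"])
w=wrist("w2")
for X in [(.452,.334,.082),(.452,.334,0)]: print(proj(w,X))
```

```text
[ 0.52881447 -0.0909345   0.101     ]
[[ 9.81871776e-01 -1.89546343e-01 -1.05919130e-05]
 [-1.89546212e-01 -9.81871028e-01 -1.23237051e-03]
 [ 2.23191432e-04  1.21203748e-03 -9.99999241e-01]]
[0.45380267 0.33276836 0.22234659] 3.15
[276.57847523 196.30209236]
[276.68037461 175.79083447]
```

View pics/w2.png

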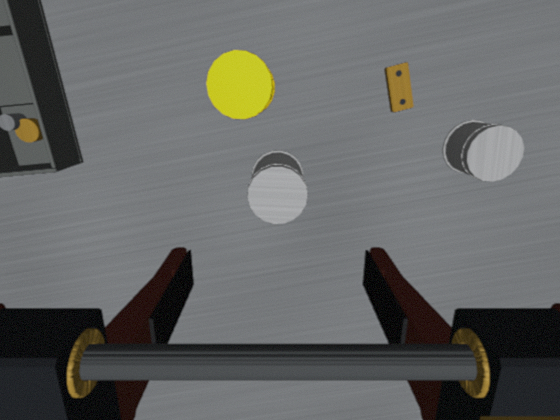

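Cup's top is centred at (278,195) against a predicted (276.6,196.3), about 1 mm off. I'm going down to grasp it.

>>> apply_moves:
  rows:
    - {"gripper": 1, "x": 0, "y": 0, "z": 4, "spin": 0}
    - {"gripper": 1, "x": 0, "y": 0, "z": 8, "spin": 0}
    - {"gripper": 1, "x": 0, "y": 0, "z": 11, "spin": 0}
    - {"gripper": 1, "x": 0, "y": 0, "z": 14, "spin": 0}
    - {"gripper": 1, "x": 0, "y": 0, "z": 16, "spin": 0}
    - {"gripper": 1, "x": 0, "y": 0, "z": 17.5, "spin": 0}
    - {"gripper": 1, "x": 0, "y": 0, "z": 18.2, "spin": 0}
    - {"gripper": 1, "x": 0, "y": 0, "z": 18.2, "spin": 0}
    - {"gripper": 0.5, "x": 0, "y": 0, "z": 18.2, "spin": 0}
    - {"gripper": 0.5, "x": 0, "y": 0, "z": 18.2, "spin": 0}
    - {"gripper": 0.5, "x": 0, "y": 0, "z": 18.2, "spin": 0}
    - {"gripper": 0.5, "x": 0, "y": 0, "z": 18.2, "spin": 0}
    - {"gripper": 0.5, "x": 0, "y": 0, "z": 18.2, "spin": 0}
    - {"gripper": 0.5, "x": 0, "y": 0, "z": 18.2, "spin": 0}
    - {"gripper": 0.5, "x": 0, "y": 0, "z": 18.2, "spin": 0}
    - {"gripper": 0.5, "x": 0, "y": 0, "z": 18.2, "spin": 0}
  grip_force: 8

```text
clock: 4.53
eef_pos: [0.4528, 0.3352, 0.0412]
ee_rot: [[0.983, -0.186, 0.001], [-0.186, -0.983, 0.0], [0.001, -0.0, -1.0]]
contact_force: [-0.3, -0.9, 5.3]
width: 0.62
finger_force: 8.0
```

>>> apply_moves:
  rows:
    - {"gripper": 0.5, "x": 0, "y": 0, "z": -0.5, "spin": 0}
    - {"gripper": 0.5, "x": 0, "y": 0, "z": -1.5, "spin": 0}
    - {"gripper": 0.5, "x": 0, "y": 0, "z": -3, "spin": 0}
    - {"gripper": 0.5, "x": 0, "y": 0, "z": -5, "spin": 0}
    - {"gripper": 0.5, "x": 0, "y": 0, "z": -7, "spin": 0}
    - {"gripper": 0.5, "x": 0, "y": 0, "z": -9, "spin": 0}
    - {"gripper": 0.5, "x": 0, "y": 0, "z": -11, "spin": 0}
    - {"gripper": 0.5, "x": 0, "y": 0, "z": -13, "spin": 0}
    - {"gripper": 0.5, "x": 0, "y": 0, "z": -15, "spin": 0}
    - {"gripper": 0.5, "x": 0, "y": 0, "z": -16, "spin": 0}
    - {"gripper": 0.5, "x": 0, "y": 0, "z": -16, "spin": 0}

```text
clock: 5.45
eef_pos: [0.4534, 0.3362, 0.2034]
ee_rot: [[0.983, -0.186, 0.004], [-0.186, -0.983, 0.003], [0.003, -0.003, -1.0]]
contact_force: [2.1, -0.4, -0.9]
width: 0.624
finger_force: 8.0
```

>>> apply_moves:
  rows:
    - {"gripper": 0.5, "x": 0.5, "y": 1, "z": 0, "spin": 0}
    - {"gripper": 0.5, "x": 1, "y": 3, "z": 0, "spin": 0}
    - {"gripper": 0.5, "x": 2, "y": 6, "z": 0, "spin": 0}
    - {"gripper": 0.5, "x": 3, "y": 9, "z": 0, "spin": 0}
    - {"gripper": 0.5, "x": 4, "y": 12, "z": 0, "spin": 0}
    - {"gripper": 0.5, "x": 5, "y": 15, "z": 0, "spin": 0}
    - {"gripper": 0.5, "x": 6, "y": 18, "z": 0, "spin": 0}
    - {"gripper": 0.5, "x": 7, "y": 21, "z": 0, "spin": 0}
    - {"gripper": 0.5, "x": 8, "y": 24, "z": 0, "spin": 0}
    - {"gripper": 0.5, "x": 9, "y": 27, "z": 0, "spin": 0}
    - {"gripper": 0.5, "x": 10, "y": 30, "z": 0, "spin": 0}
    - {"gripper": 0.5, "x": 11, "y": 33, "z": 0, "spin": 0}
    - {"gripper": 0.5, "x": 12, "y": 36, "z": 0, "spin": 0}
    - {"gripper": 0.5, "x": 13, "y": 38, "z": 0, "spin": 0}
    - {"gripper": 0.5, "x": 13.7, "y": 39.6, "z": 0, "spin": 0}
    - {"gripper": 0.5, "x": 14, "y": 40.3, "z": 0, "spin": 0}
    - {"gripper": 0.5, "x": 14, "y": 40.3, "z": 0, "spin": 0}
    - {"gripper": 0.5, "x": 14, "y": 40.3, "z": 0, "spin": 0}

```text
clock: 6.95
eef_pos: [0.5143, -0.0865, 0.1997]
ee_rot: [[0.983, -0.186, -0.002], [-0.186, -0.983, 0.001], [-0.002, -0.0, -1.0]]
contact_force: [-0.2, 0.8, -1.0]
width: 0.628
finger_force: 8.0
```

Run:
```python
from h import *
from bench import *
s=observe();print(s["eef_pos"],s["ee_rot"][:,0],s["contact_force"],s["width"])
c=camera("scene");np.savez("s3.npz",**c)
w=camera("wrist")["color"]
i=np.hstack([cv2.resize(c["color"][140:300,180:340],(400,400)),cv2.resize(w[60:340,140:420],(400,400))])
cv2.imwrite("pics/3.png",np.clip(i[:,:,::-1]*1.4,0,255))
```

```text
[ 0.51427752 -0.08646187  0.19970185] [ 0.98254815 -0.18599775 -0.00199227] [-0.1748836   0.78721592 -1.02842043] 0.6279673509713596[ WARN:0@1.033] global loadsave.cpp:1063 imwrite_ Unsupported depth image for selected encoder is fallbacked to CV_8U.
```

View pics/3.png

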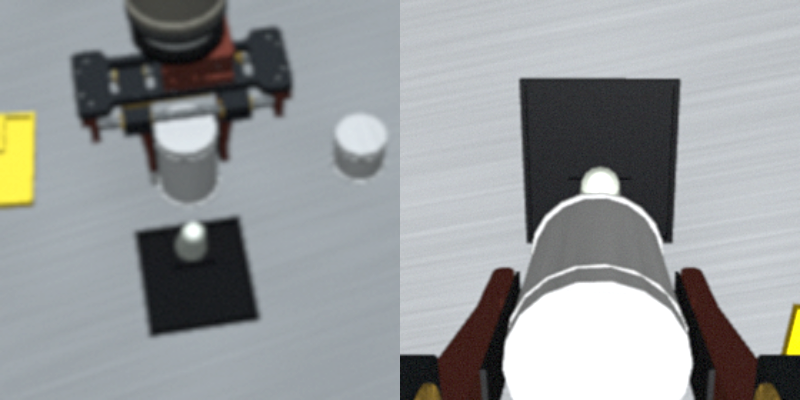

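Cup is held upright and centred sideways on the peg (wrist crop: peg at column 600, cup at 598). I'm lowering it over the tip.

>>> apply_moves:
  rows:
    - {"gripper": 0.5, "x": 0.2, "y": 0, "z": 1.2, "spin": 0}
    - {"gripper": 0.5, "x": 0.2, "y": 0, "z": 2.4, "spin": 0}
    - {"gripper": 0.5, "x": 0.2, "y": 0, "z": 3.6, "spin": 0}
    - {"gripper": 0.5, "x": 0.2, "y": 0, "z": 4.6, "spin": 0}
    - {"gripper": 0.5, "x": 0.2, "y": 0, "z": 5.4, "spin": 0}
    - {"gripper": 0.5, "x": 0.2, "y": 0, "z": 6.1, "spin": 0}
    - {"gripper": 0.5, "x": 0.2, "y": 0, "z": 6.8, "spin": 0}
    - {"gripper": 0.5, "x": 0.2, "y": 0, "z": 7.5, "spin": 0}
    - {"gripper": 0.5, "x": 0.2, "y": 0, "z": 8.2, "spin": 0}
    - {"gripper": 0.5, "x": 0.2, "y": 0, "z": 8.9, "spin": 0}
    - {"gripper": 0.5, "x": 0.2, "y": 0, "z": 9.5, "spin": 0}
    - {"gripper": 0.5, "x": 0.2, "y": 0, "z": 9.5, "spin": 0}
    - {"gripper": 0.5, "x": 0.2, "y": 0, "z": 9.5, "spin": 0}

```text
clock: 8.13
eef_pos: [0.5169, -0.0873, 0.1054]
ee_rot: [[0.983, -0.186, -0.001], [-0.186, -0.983, 0.0], [-0.001, 0.0, -1.0]]
contact_force: [0.1, -0.1, -1.1]
width: 0.624
finger_force: 8.0
```

>>> apply_moves:
  rows:
    - {"gripper": 0.5, "x": 0, "y": 0, "z": 0.4, "spin": 0}
    - {"gripper": 0.5, "x": 0, "y": 0, "z": 0.8, "spin": 0}
    - {"gripper": 0.5, "x": 0.1, "y": 0, "z": 1.1, "spin": 0}
    - {"gripper": 0.5, "x": 0.15, "y": 0, "z": 1.4, "spin": 0}
    - {"gripper": 0.5, "x": 0.2, "y": 0, "z": 1.7, "spin": 0}
    - {"gripper": 0.5, "x": 0.25, "y": 0, "z": 2.0, "spin": 0}
    - {"gripper": 0.5, "x": 0.25, "y": 0, "z": 2.0, "spin": 0}
  grip_force: 6

```text
clock: 8.72
eef_pos: [0.5192, -0.0877, 0.085]
ee_rot: [[0.983, -0.186, -0.001], [-0.186, -0.983, 0.0], [-0.001, 0.0, -1.0]]
contact_force: [-0.7, 0.5, -0.8]
width: 0.625
finger_force: 6.0
```

>>> apply_moves:
  rows:
    - {"gripper": 0.5, "x": 0.1, "y": 0, "z": 0.3, "spin": 0}
    - {"gripper": 0.5, "x": 0.1, "y": 0, "z": 0.6, "spin": 0}
    - {"gripper": 0.5, "x": 0.2, "y": 0, "z": 0.9, "spin": 0}
    - {"gripper": 0.5, "x": 0.2, "y": 0, "z": 1.2, "spin": 0}
    - {"gripper": 0.5, "x": 0.2, "y": 0, "z": 1.2, "spin": 0}

```text
clock: 9.13
eef_pos: [0.5212, -0.088, 0.073]
ee_rot: [[0.983, -0.186, -0.001], [-0.186, -0.983, 0.0], [-0.001, 0.0, -1.0]]
contact_force: [0.0, 0.1, -2.2]
width: 0.619
finger_force: 6.0
```

Run:
```python
from h import *
from bench import *
c=camera("scene")["color"];w=camera("wrist")["color"]
i=np.hstack([cv2.resize(c[160:280,200:320],(400,400)),cv2.resize(w[60:340,140:420],(400,400))])
cv2.imwrite("pics/4.png",i[:,:,::-1])
```

```text
(no output)
```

View pics/4.png

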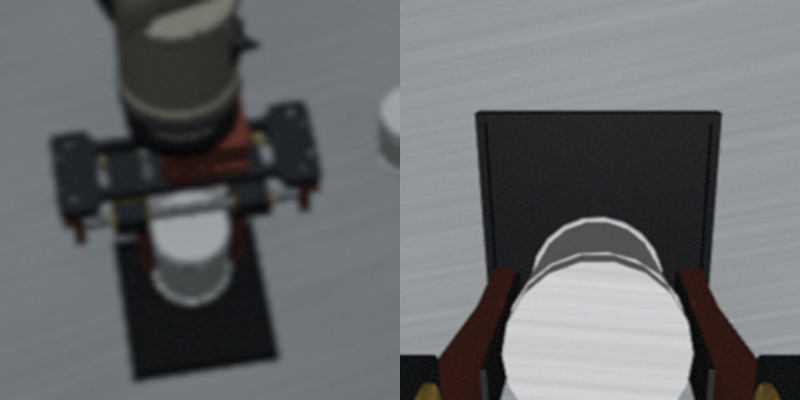

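The cup is pivoting as planned: in the wrist crop the visible wall has shortened, so the mouth is swinging back along the peg. I'm going on down until it touches.

>>> apply_moves:
  rows:
    - {"gripper": 0.5, "x": 0.0, "y": 0, "z": 0.2, "spin": 0}
    - {"gripper": 0.5, "x": 0.0, "y": 0, "z": 0.4, "spin": 0}
    - {"gripper": 0.5, "x": 0.0, "y": 0, "z": 0.4, "spin": 0}

```text
clock: 9.48
eef_pos: [0.5214, -0.0881, 0.0694]
ee_rot: [[0.983, -0.186, -0.0], [-0.186, -0.983, 0.0], [-0.0, 0.0, -1.0]]
contact_force: [-1.2, -0.4, -0.4]
width: 0.62
finger_force: 6.0
```

>>> apply_moves:
  rows:
    - {"gripper": 0.5, "x": 0.0, "y": 0, "z": 0.2, "spin": 0}
    - {"gripper": 0.5, "x": 0.0, "y": 0, "z": 0.3, "spin": 0}
    - {"gripper": 0.5, "x": 0.0, "y": 0, "z": 0.3, "spin": 0}

```text
clock: 9.73
eef_pos: [0.5222, -0.0882, 0.0672]
ee_rot: [[0.983, -0.186, 0.001], [-0.186, -0.983, -0.0], [0.001, 0.0, -1.0]]
contact_force: [-2.0, 0.3, 4.5]
width: 0.62
finger_force: 6.0
```

>>> apply_moves:
  rows:
    - {"gripper": 0.5, "x": 0.0, "y": 0, "z": 0.15, "spin": 0}
    - {"gripper": 0.5, "x": 0.0, "y": 0, "z": 0.15, "spin": 0}
    - {"gripper": 0.5, "x": 0.0, "y": 0, "z": 0.15, "spin": 0}

```text
clock: 9.98
eef_pos: [0.5226, -0.0883, 0.066]
ee_rot: [[0.983, -0.186, 0.002], [-0.186, -0.983, -0.0], [0.002, -0.0, -1.0]]
contact_force: [-2.1, -0.1, 5.8]
width: 0.617
finger_force: 6.0
```

It's resting on the tip, so I'm releasing, waiting and then retracting straight up.

>>> apply_moves:
  rows:
    - {"gripper": 0.66, "x": 0, "y": 0, "z": 0, "spin": 0}
    - {"gripper": 0.75, "x": 0, "y": 0, "z": 0, "spin": 0}
    - {"gripper": 1, "x": 0, "y": 0, "z": 0, "spin": 0}
    - {"gripper": 1, "x": 0, "y": 0, "z": 0, "spin": 0}
    - {"gripper": 1, "x": 0, "y": 0, "z": 0, "spin": 0}
    - {"gripper": 1, "x": 0, "y": 0, "z": 0, "spin": 0}
    - {"gripper": 1, "x": 0, "y": 0, "z": 0, "spin": 0}
    - {"gripper": 1, "x": 0, "y": 0, "z": -1, "spin": 0}
    - {"gripper": 1, "x": 0, "y": 0, "z": -2, "spin": 0}
    - {"gripper": 1, "x": 0, "y": 0, "z": -4, "spin": 0}
    - {"gripper": 1, "x": 0, "y": 0, "z": -7, "spin": 0}
    - {"gripper": 1, "x": 0, "y": 0, "z": -10, "spin": 0}
    - {"gripper": 1, "x": 0, "y": 0, "z": -13, "spin": 0}
    - {"gripper": 1, "x": 0, "y": 0, "z": -15, "spin": 0}
    - {"gripper": 1, "x": 0, "y": 0, "z": -15, "spin": 0}

```text
clock: 11.23
eef_pos: [0.5245, -0.0883, 0.2211]
ee_rot: [[0.983, -0.186, 0.009], [-0.186, -0.983, -0.001], [0.009, -0.001, -1.0]]
contact_force: [0.3, -0.4, 0.0]
width: 1.001
finger_force: 0.0
```

Run:
```python
from h import *
from bench import *
c=camera("scene")["color"];w=wrist("w5")
i=np.hstack([cv2.resize(c[180:300,200:320],(400,400)),cv2.resize(w["color"][60:340,140:420],(400,400))])
cv2.imwrite("pics/5.png",i[:,:,::-1])
# predicted outer-end centre & mouth centre for home pose, tilts 25 and 15 deg
u=np.array([.983,-.186,0]);z=np.array([0,0,1.]);tip=np.array([.5285,-.0898,.101])
for t in (25,15):
    a=np.sin(np.radians(t))*u+np.cos(np.radians(t))*z
    for C,f in((A,lambda p:(p-[200,180])*400/120),(w,lambda p:(p-[140,60])*400/280)):
        print(t,f(proj(C,tip+.006*a)),f(proj(C,tip-.076*a)))
```

```text
[ 0.52326558 -0.08817363  0.21861173] 11.2833
25 [191.04416118 171.6977582 ] [188.24440581 187.83030709]
25 [197.97311844 192.77530673] [197.73590965 211.16965614]
15 [190.82007799 170.2773116 ] [190.91236025 204.83410346]
15 [197.97474357 194.61944766] [197.72030514 193.00640258]
```

View pics/5.png

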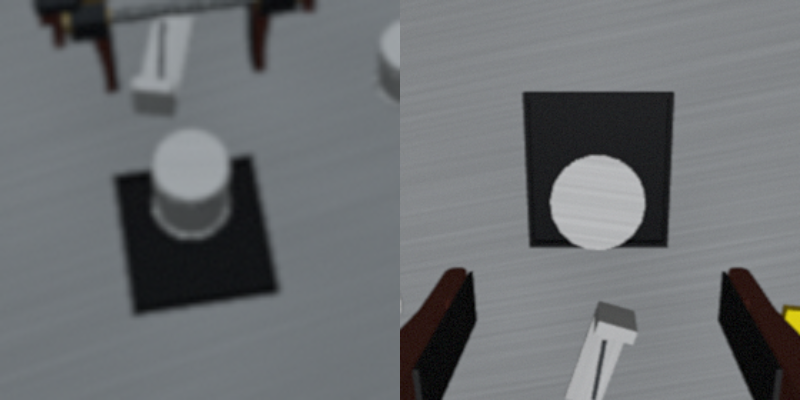

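The cup is hanging on the peg, with its end at scene-crop (191,165) and its mouth at about (191,200), so it's tilted roughly 15°. I'm moving the arm aside and fitting the pose numerically.

>>> apply_moves:
  rows:
    - {"gripper": 1, "x": 0, "y": -4, "z": -4, "spin": 0}
    - {"gripper": 1, "x": 0, "y": -8, "z": -4, "spin": 0}
    - {"gripper": 1, "x": 0, "y": -12, "z": -4, "spin": 0}
    - {"gripper": 1, "x": 0, "y": -16, "z": -4, "spin": 0}
    - {"gripper": 1, "x": 0, "y": -20, "z": -4, "spin": 0}
    - {"gripper": 1, "x": 0, "y": -24, "z": -4, "spin": 0}
    - {"gripper": 1, "x": 0, "y": -28, "z": -4, "spin": 0}
    - {"gripper": 1, "x": 0, "y": -30, "z": -4, "spin": 0}
    - {"gripper": 1, "x": 0, "y": -30, "z": -4, "spin": 0}

```text
clock: 12.08
eef_pos: [0.5755, 0.2136, 0.2534]
ee_rot: [[0.984, -0.177, -0.003], [-0.177, -0.984, 0.003], [-0.004, -0.002, -1.0]]
contact_force: [0.5, -0.8, 0.7]
width: 0.998
finger_force: 0.0
```

```bash
cat > fit.py <<'E'
from h import *
from bench import *
from scipy.optimize import differential_evolution as DE
V=[camera("scene"),camera("top")]
D=[]
for c in V:
    e=cv2.Canny(cv2.resize(c["color"],None,fx=4,fy=4,interpolation=cv2.INTER_CUBIC),40,100)
    D.append(np.minimum(cv2.distanceTransform(255-e,cv2.DIST_L2,5)/4,3)); 
u=np.array([.983,-.186,0]);v=np.array([.186,.983,0]);z=np.array([0,0,1.]);tip=np.array([.5285,-.0898,.101])
def pts(q):
    s,l,h,t=q;t=np.radians(t);a=np.sin(t)*u+np.cos(t)*z;b=np.cos(t)*u-np.sin(t)*z
    c=tip+s*u+l*v+h*z # centre of outer closed end
    g=np.linspace(0,2*np.pi,120)[:,None];r=.027*(np.cos(g)*b+np.sin(g)*v);return c+r,c-.082*a+r
def pr(C,P):
    q=(C["view"][:3,:3]@P.T+C["view"][:3,3:]);q=C["K"]@q;return (q[:2]/q[2]).T
def outline(C,q):
    T,M=[pr(C,P) for P in pts(q)]
    hull=cv2.convexHull(np.float32(np.vstack([T,M])))
    vis=np.array([cv2.pointPolygonTest(np.float32(T).reshape(-1,1,2),(float(m[0]),float(m[1])),False)<0 for m in M])
    return T,M[[abs(cv2.pointPolygonTest(hull,(float(m[0]),float(m[1])),True))<.05 and k for m,k in zip(M,vis)]]
def cost(q):
    r=0
    for C,d in zip(V,D):
        for P in outline(C,q):
            if len(P):
                ij=np.clip((P*4+1.5).round().astype(int),0,[2239,1679]);r+=d[ij[:,1],ij[:,0]].mean()
    return r
r=DE(cost,[(-.015,.015),(-.01,.01),(-.01,.02),(-5,35)],seed=1,maxiter=60,popsize=12)
s,l,h,t=r.x;print(r.x,r.fun)
for t0 in range(5,30,3):
    rr=DE(lambda p:cost([p[0],p[1],p[2],t0]),[(-.015,.015),(-.01,.01),(-.01,.02)],seed=1,maxiter=25,popsize=8);print(t0,rr.x.round(4),round(rr.fun,2))
def pk(t):t=np.radians(t);return np.sin(t)*u+np.cos(t)*z
c=s*u+l*v+h*z-.041*pk(t);print("centre in tip frame z",c@pk(25),"x",c@pk(115),"y",c@v)
im=[]
for C in V:
    i=cv2.resize(C["color"],None,fx=4,fy=4)
    for P in outline(C,r.x):
        for p in P: cv2.circle(i,tuple(int(k) for k in p*4+1.5),1,(255,0,0),-1)
    m=(pr(C,tip[None])[0]*4).astype(int);im.append(i[m[1]-200:m[1]+200,m[0]-200:m[0]+200])
cv2.imwrite("pics/6.png",np.hstack(im)[:,:,::-1])
E
python3 fit.py
```

```text
[-2.85655427e-03  4.50270078e-04  7.89113764e-03  1.17344768e+01] 2.407266616821289
5 [-0.0076  0.0005  0.0112] 4.26
8 [-0.005   0.0003  0.0075] 3.07
11 [-0.0035  0.0004  0.0073] 2.42
14 [-0.0024  0.0014  0.004 ] 2.75
17 [-0.0008  0.0016 -0.0007] 3.31
20 [ 0.0003  0.0014 -0.0074] 3.63
23 [ 0.0026  0.0016 -0.01  ] 4.0
26 [ 0.0135 -0.0012 -0.0041] 4.25
29 [ 0.015  -0.0021 -0.007 ] 3.99
centre in tip frame z -0.03396562176590173 x 0.003475192585606827 y 0.00045066856679864837
```

View pics/6.png

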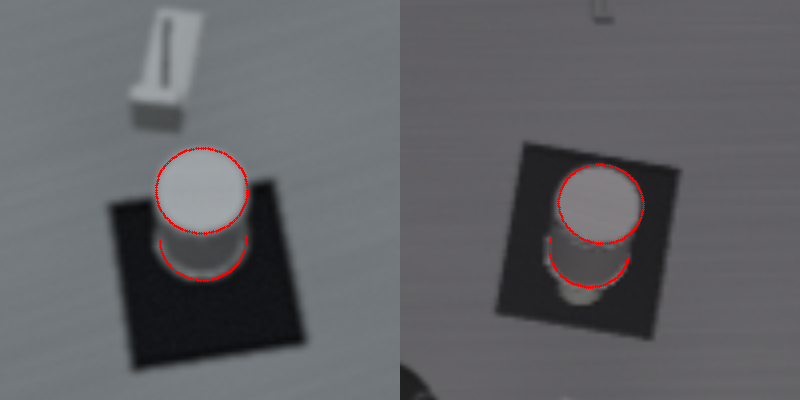

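The overlay follows the cup's outline in both views. The centre is 34 mm back from the tip and the axes are about 11–13° apart, so it's within limits. I'm handing it in.

```bash
python3 -c "
from bench import *
print(hand_in())"
```

```text
the job is handed in; nothing more can be done
None
```

The tall cup is hanging mouth-down on the longer peg, fully home by my measurement (centre about 34 mm back from the tip, axes about 11–13° apart against the 17° limit), the short cup was not touched, and the job is handed in; no verdict came back.

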